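# Set the garden filter's multiport valve to backwash

### The job

Put the garden filter on backwash: switch the pump off at the orange rocker, then swing the yellow waste cock lever fully open, in line with its pipe. Then press the black multiport lever's broad end fully down, swing it round from the green notch past the yellow one to the red notch and let it rise, so that its tail drops fully home in the red notch; only then switch the pump back on. Never take the multiport lever out of a notch while the pump is on, and leave the white light switch, the plywood panel, the flower pot and the blue strainer alone.

Things in the scene. Friction and masses are not known exactly. Their poses are not given: they have to be found in the camera images.
- multiport: Filter valve fixed to the deck: black round body 170 mm across, grey lid 200 mm across with its face 155 mm high. Origin on the deck under the hub, z up; at yaw 0 x points away from the robot, y left. 50 mm pipes (elbows up to 104 mm high) leave along x and at 42 degrees either side of it for 165 mm, and along -y (waste line, 360 mm).
- valve_hub (a point): Point on the valve's upright axis at the height of the lever's tilt pin, 190 mm above the deck. Axes as multiport.
- valve_turn (a joint): Turn of the multiport lever about the upright hub axis (rad), anticlockwise from above: the angle of its broad end from the valve's x axis; the tail lies opposite. Range -1.3 to 1.3. Tail in green notch (start) +1.047, yellow 0, red -1.047, each with about 0.03 of play. In a notch it resists side pushes; pressed clear it turns with about 2 N at the broad end and stays put.
- valve_lever (a joint): Tilt of the multiport lever (rad): 0 = level, tail nib home in a notch; grows as the broad end is pressed down and the tail rises; fully down = stop at 0.15. The nib is clear above 0.095. Sprung: about 6 N at the dish at 0, 11 N at 0.15 (19 mm down). Let go between notches it stays up at 0.09, nib on a land; let go within 0.1 rad of turn from a notch, the chamfer guides it in.
- lever_dish (a point): Centre of the dish floor in the lever's broad end, 129 mm from the hub axis, 195 mm above the deck when level (5 mm above the pin). The broad end is a dark grey paddle 64 mm wide, 75 mm long, with rims 10 mm above the dish floor; inside them it is 54 mm across and 62 mm along the lever: shut fingers fit in, press it down and push it round by the rims. Its x axis points outward.
- lever_nib (a point): Foot of the round white nib (10 mm thick) under the lever's tail, 80 mm from the hub axis opposite the dish. A white line on the tail points at it.
- red_notch (a point): Centre of the mouth of the red-marked notch, where the nib must end: 80 mm from the hub axis, 120 degrees anticlockwise from the valve's x axis, level with the ring's flat lands (164 mm above the deck). Ring radius 72 to 88 mm; its six notches, 60 degrees apart, are 9 mm deep, 14 mm wide at the foot, about 24 mm at the chamfered mouth.
- green_notch (a point): Centre of the mouth of the green-marked notch, where the nib starts, 240 degrees from the valve's x axis. The yellow-marked notch lies midway between green and red, at 180 degrees.
- waste_cock (a joint): Turn of the waste cock's lever (rad). 0 = shut: it points along the valve's -x, across the pipe, towards the robot (starts at 0 to 0.15). Grows anticlockwise from above to a stop at 1.571 = open: it points along the valve's -y, outward along the waste pipe. About 3 N at the grip; stays where left.
- cock_grip (a point): Middle of the yellow sleeve on the waste cock's lever, 95 mm from its turning axis, 132 mm above the deck. The sleeve is 85 mm long (50 to 135 mm from the axis), 25 mm wide, 14 mm thick, clear of everything; the brass body and pipe below reach 111 mm above the deck.
- cock_axis (a point): Point on the upright turning axis of the waste cock's lever, 225 mm from the hub axis along the valve's -y, 132 mm above the deck. Axes as multiport.
- pump_switch (a joint): Orange pump rocker (rad): 0 = on (end with green mark, far from the robot, pressed in), 0.32 = off (end with black mark, near the robot, pressed in). Takes about 4 N at an end; stays where it is left.
- pump_centre (a point): Centre of the orange rocker's top face (62 mm long in x, 42 mm wide) when level, 139 mm above the deck. Its x axis runs from the off end to the on end. The grey box (84 by 78 mm, cheeks beside the rocker 131 mm high) sits on a wooden post stub. At its stops one end of the rocker stands 5 mm higher and the other 5 mm lower than level.
- pump_off_end (a point): Where to press for off: 21 mm from the orange rocker's centre towards its black mark, 139 mm above the deck (face about 3 mm higher when on, 3 mm lower when off).
- pump_on_end (a point): Where to press for on: 21 mm from the orange rocker's centre towards its green mark, 139 mm above the deck (face about 3 mm lower when on, 3 mm higher when off).
- light_switch (a joint): White garden-light rocker on an identical box and stub (rad), 0 = on. Must be left alone.
- light_centre (a point): Centre of the white rocker's top face, 139 mm above the deck.
- panel_centre (a point): Centre of the loose plywood castle wall panel lying on the deck, 92 by 120 by 5 mm, with blue and rust rivet heads. Leave alone.
- pot_centre (a point): Centre of the loose terracotta flower pot, 96 mm across, 85 mm high, upright. Leave alone.
- strainer_centre (a point): Centre of the loose blue strainer tray, 110 by 90 by 60 mm. Leave alone.
Not all that is in view belongs to the job. Leave any purple look-alike of the part that bears light_switch alone.

How it is judged:
On the way, in this order (a step that is already met when the one before it is completed fails the run):
1. the pump is switched off: orange rocker fully over to its black mark (value of joint pump_switch above 0.28 rad), for 0.2 s.
2. the waste cock is open, its lever in line with the pipe (value of joint waste_cock above 1.45 rad), for 0.2 s.
3. the multiport lever's broad end is pressed down, its nib lifted clear of the notches (value of joint valve_lever above 0.1 rad).
4. the multiport lever has dropped home in the red notch (value of joint valve_lever below 0.025 rad and value of joint valve_turn between -1.105 and -0.99 rad), for 0.2 s.
5. the pump is switched on again: orange rocker fully over to its green mark (value of joint pump_switch below 0.04 rad), for 0.2 s.
At the end, for the whole second after the job is handed in: Pump rocker fully on (within 0.04 rad), waste cock lever within 7 degrees of in line with its pipe, multiport lever level (tilt under 0.025) with its nib in the red notch (turn -1.047 within 0.055, nib within 6 mm), light still on; panel, pot and strainer within 20 mm of their starts (all of step 4 and value of joint pump_switch below 0.04 rad and value of joint waste_cock above 1.45 rad and horizontal distance between lever_nib and red_notch below 0.006 m and value of joint light_switch below 0.06 rad and distance of each of panel_centre, pot_centre, strainer_centre from where it was at the start of the episode below 0.02 m); the robot touches nothing.
It fails at once if the multiport lever is out of a notch while the pump is on (value of joint pump_switch below 0.16 rad and value of joint valve_lever above 0.06 rad).
It fails at once if the white light switch is operated (value of joint light_switch above 0.1 rad).
It fails at once if the plywood panel, the flower pot or the strainer is disturbed (distance of any of panel_centre, pot_centre, strainer_centre from where it was at the start of the episode above 0.03 m).
It also fails if it takes over 66 s, if anything falls off the work surface, if the arm or the gripper's body presses on something with over 40 N, if the wrist force passes 120 N, or if a joint passes its speed limit or range.

### The arm

A 6-joint arm with a two-finger parallel gripper is mounted at the origin on the work surface. World frame = base frame: x ahead of the robot, y to its left, z up, the work surface at z = 0. Lengths are in m, angles in rad, forces in N, time in s.
With the tool pointing down it reaches from about 0.25 to 0.725 m from the base axis. Payload 9.7 kg.
Tool frame: the origin (TCP) lies midway between the tips of the shut fingers; the grasp point (between the pads) lies pinch_z behind it (pinch_z is the distance from the TCP to the grasp point, in m); z points along the fingers, y is the line along which they close (so a half turn about z gives the same grasp; the last joint's range is limited). The gripper opens to 85 mm and grips with 20 to 120 N. Pads are 22 mm wide; open, the fingers measure 114 mm over their backs; the gripper's body (76 mm by 85 mm) begins 54 mm behind the grasp point. The pads swing forward as they close: fully open they stand 13 mm farther back than shut.
Start: joints at [1.244, 0.087, 0.176, 1.66, 0, 1.571], TCP at [0.177, 0.521, 0.231] pointing down, gripper open.
Joint ranges: [-3.13, 3.13], [-0.85, 1.81], [-1.15, 1.24], [-2.2, 2.28], [-1.44, 1.52], [-3.14, 3.14]. Speed limits (rad/s): [2.22, 2.22, 2.57, 3.14, 3.14, 3.14].

### API

Orientations are given as a unit quaternion [x, y, z, w].
In Python, from cell import sense, read_camera, finish_job, pinch_z gives the robot as it stands. The module is installed in compiled form; this text tells all that it offers.
- The arm moves only by the tool play_rows, never from a script. Its argument "series" is a list of rows, each a list of 5 numbers: the shift along the tool's x, y, z in mm, then the turn about the tool's z in degrees, then the finger opening in mm, from 0 to 85.4. In form: [[x, y, z, roll, gripper], ...]. A call has 1 to 12 rows; each row is the pose to reach, as a shift and turn from the pose commanded when the call began, along the tool's axes at that moment; what a row does not reach only later rows make up. A row lasts 1/12 s, in which the tool goes at most 41.7 mm and 7.16 degrees, less where a joint would pass 70% of its speed; a pose out of reach is approached as far as the arm can. A call with a gripper value outside its range is refused whole. The fingers move at their own pace and stop on an object; "squeeze" is the grip in N (left out, the last holds). Time passes only in rows, so rows that repeat a pose let the fingers close. It gives the time, the measured TCP pose, the force, the opening and the grip force at its end, in the units of the state.
- sense(): the state, without advancing time (a new reading comes with each control period).
- read_camera(name): name is "scene" or "top"; returns a dict with "img" (384x512x3 uint8, blue, green, red), "depth" (384x512 float32, m along the optical axis (not along the pixel's ray), 0 where there is no reading), "K" (3x3 intrinsics, pixels), "cam_to_world" (4x4, takes a point from camera to world coordinates). Camera axes: x right, y up, looking along -z (the intrinsics and any distortion apply to the point x, -y, -z); pixel columns grow to the right and rows downward; lengths in m; the calibration is good to about 2 mm. A picture is of the moment at which its call begins.
- finish_job(): hands the job in; it is judged then, once.
The state is a dict: "time_s": time; "q": joint angles; "joint_velocities": joint speeds; "joint_efforts": joint torques, N m; "tcp_pos": TCP position; "tcp_rot": TCP orientation; "force": force on the tool from outside, world axes, zero at the start; "moment": the same for the moment, N m; "finger_gap": finger opening in m; "gripper_force": force on a finger pad.
Only numpy, scipy, OpenCV 4.12 (cv2) and the standard library are available. Lean on these libraries where they do the work, as an engineer would, in place of code of your own. Each camera call takes 0.05 s, during which the arm holds its last target. There are 200 camera calls.

## Working session

There is one attempt and no reset: what is moved stays moved. The work goes in short steps, Python scripts to look and compute and a tool call to move; the robot and the scene stay as the last step left them, time stands still between calls to the robot, and variables do not carry over. Pictures are saved under pics/ and viewed, at most 10 in all, crops included, and the job is handed in when it is done.

Besides the shell and the picture viewer there is one more tool, called after ">>>" by a JSON object that holds its "method" and its "body". play_rows: Moves the arm, as the interface text tells. Its arguments: {"type":"object","properties":{"series":{"type":"array"},"squeeze":{"type":"number"}},"required":["series"]}

```bash
mkdir -p pics; cat > h.py <<'E'
import numpy as np, cv2
from cell import *
def cam(n):
    c=read_camera(n); return c
def w(c,u,v,z=None):
    K=np.array(c["K"]);T=np.array(c["cam_to_world"])
    d=np.array([(u-K[0,2])/K[0,0],-(v-K[1,2])/K[1,1],-1.])
    if z is None:
        p=d*c["depth"][int(round(v)),int(round(u))]
        return T[:3,:3]@p+T[:3,3]
    r=T[:3,:3]@d; o=T[:3,3]
    return o+r*(z-o[2])/r[2]
E
python3 - <<'E'
from h import *
import pickle
for n in ["top","scene"]:
    c=cam(n); cv2.imwrite(f"pics/{n}0.png",cv2.resize(c["img"],(800,600),interpolation=cv2.INTER_CUBIC))
    pickle.dump(c,open(n+"0.pkl","wb")); print(c["cam_to_world"],c["K"], c.keys())
s=sense();print(s["time_s"],s["tcp_pos"],s["tcp_rot"],s["force"],pinch_z)
E
```

```text
[[-9.39395798e-03  9.87289880e-01 -1.58651968e-01  2.80931285e-01]
 [-9.99955641e-01 -9.16616179e-03  2.16752749e-03  4.77616307e-02]
 [ 6.85748348e-04  1.58665292e-01  9.87332191e-01  1.52509121e+00]
 [ 0.00000000e+00  0.00000000e+00  0.00000000e+00  1.00000000e+00]] [[455.54799447   0.         262.18601858]
 [  0.         455.54799447 189.67488567]
 [  0.           0.           1.        ]] dict_keys(['img', 'depth', 'K', 'cam_to_world'])
[[-0.23209672 -0.76488776  0.60089752  1.06527532]
 [ 0.97268512 -0.18006885  0.14648848  0.17999561]
 [-0.00384432  0.61848357  0.78578833  0.85117317]
 [ 0.          0.          0.          1.        ]] [[349.75027621   0.         259.76861691]
 [  0.         349.75027621 180.46498325]
 [  0.           0.           1.        ]] dict_keys(['img', 'depth', 'K', 'cam_to_world'])
0.1 [0.17647367 0.52071187 0.23065331] [ 1.62653452e-01  9.86683084e-01 -5.80200607e-04 -1.01350918e-04] [-0.33085006  0.26650107 -0.19072547] 0.0187
```

View pics/top0.png

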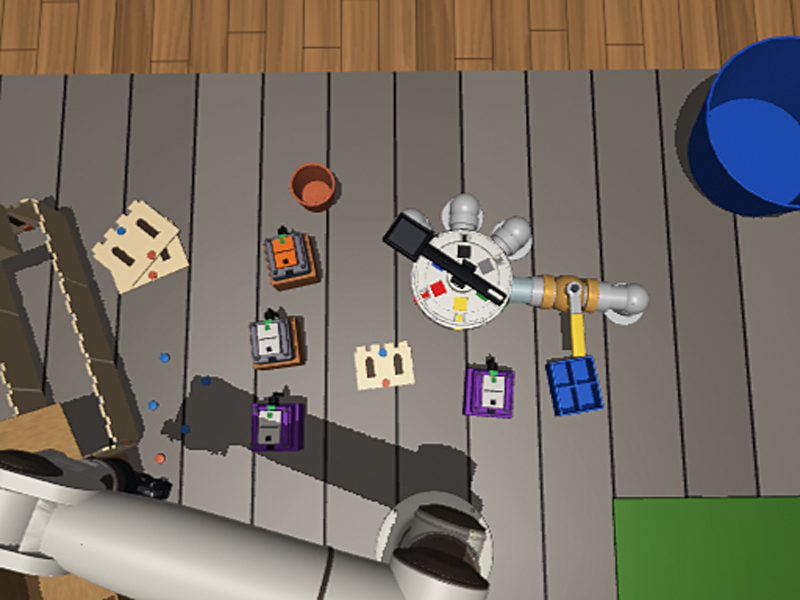

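View pics/scene0.png

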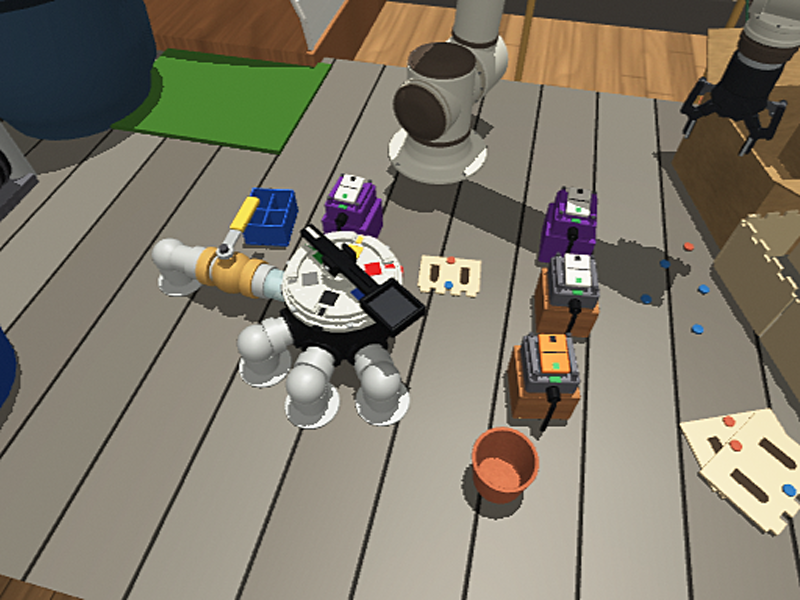

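The top view shows the orange rocker at about (284,250), the lever dish at (408,236), the hub at (462,280), the cock axis at (574,290) and the yellow sleeve at (577,335). I'll take an enlarged crop to measure.

```bash
python3 - <<'E'
from h import *
import pickle
c=pickle.load(open("top0.pkl","rb"))
im=cv2.resize(c["img"][115:282,154:420],None,fx=3,fy=3,interpolation=cv2.INTER_CUBIC)
cv2.imwrite("pics/crop1.png",im)
E
```

```text
(no output)
```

View pics/crop1.png

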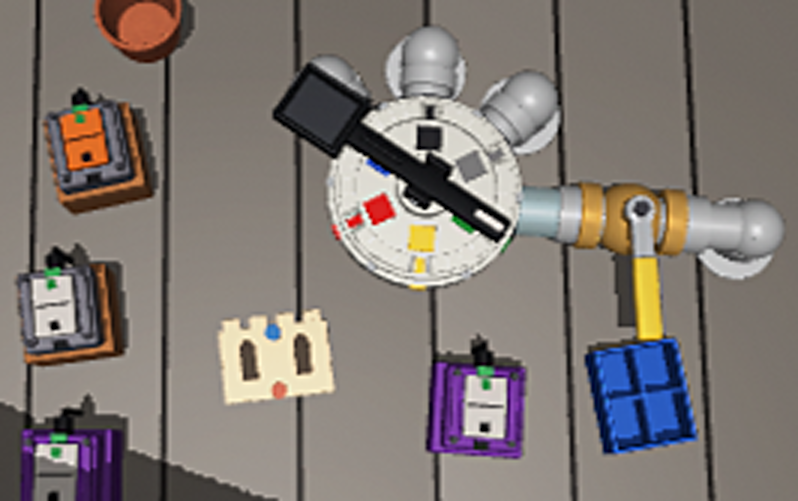

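The crop shows the orange rocker centre at (84,137), its black mark at (87,156), the dish at (321,110), the lid centre at (424,190), the cock axis at (641,209) and the sleeve middle at (648,298).

```bash
python3 - <<'E'
from h import *
import pickle
c=pickle.load(open("top0.pkl","rb"))
for n,u,v,z in [("oc",84,137,.139),("off",87,156,.142),("on",81,118,.136),("dish",321,110,.195),("tail",488,217,.2),("lid",424,190,.155),("axis",641,209,.14),("sleeve",648,298,.139),("sl_end",651,338,.139),("light",52,303,.139),("strainer",640,396,.05)]:
    a,b=(u+.5)/3-.5+154,(v+.5)/3-.5+115
    print(n,w(c,a,b,z).round(4),w(c,a,b).round(4))
# lid fit by depth
P=[]
h,wd=c["depth"].shape
for v in range(125,225):
  for u in range(250,340):
    p=w(c,u,v)
    if abs(p[2]-.155)<.006: P.append(p[:2])
P=np.array(P,np.float32)
(cx,cy),r=cv2.minEnclosingCircle(P);print(cx,cy,r,len(P))
from scipy.spatial.transform import Rotation as R
s=sense();print(R.from_quat(s["tcp_rot"]).as_matrix().round(4))
E
```

```text
oc [0.5985 0.2945 0.139 ] [0.5981 0.2942 0.1409]
off [0.5777 0.2905 0.142 ] [0.5776 0.2904 0.1426]
on [0.6195 0.2986 0.136 ] [0.6195 0.2986 0.1362]
dish [0.6111 0.0483 0.195 ] [0.6101 0.0483 0.1991]
tail [ 0.5004 -0.1149  0.2   ] [ 0.5009 -0.1153  0.1967]
lid [ 0.5363 -0.056   0.155 ] [ 0.5289 -0.0529  0.195 ]
axis [ 0.5172 -0.2799  0.14  ] [ 0.5167 -0.2792  0.1428]
sleeve [ 0.4253 -0.283   0.139 ] [ 0.4248 -0.2819  0.1438]
sl_end [ 0.3846 -0.2842  0.139 ] [ 0.3848 -0.2848  0.1363]
light [0.4259 0.3239 0.139 ] [0.4263 0.3247 0.1347]
strainer [ 0.3292 -0.2907  0.05  ] [0.2809 0.0478 1.5251]
0.5383601188659668 -0.05825695022940636 0.1003585010766983 1532
[[-9.471e-01  3.210e-01 -4.000e-04]
 [ 3.210e-01  9.471e-01 -1.100e-03]
 [ 0.000e+00 -1.200e-03 -1.000e+00]]
```

>>> {"method": "play_rows", "body": {"series": [[-454,-89,0,-18.7,0],[-454,-89,0,-18.7,0],[-454,-89,0,-18.7,0],[-454,-89,0,-18.7,0],[-454,-89,0,-18.7,0],[-454,-89,0,-18.7,0],[-454,-89,0,-18.7,0],[-454,-89,0,-18.7,0],[-454,-89,0,-18.7,0],[-454,-89,0,-18.7,0],[-454,-89,0,-18.7,0],[-454,-89,0,-18.7,0]]}}

```text
time_s: 1.1
tcp_pos: [0.5818, 0.2873, 0.2295]
tcp_rot: [0.002, 1.0, -0.001, -0.0]
force: [0.5, 0.3, 1.3]
finger_gap: -0.0003
gripper_force: 0.0
```

>>> {"method": "play_rows", "body": {"series": [[0,0,0,0,0],[0,0,0,0,0],[0,0,0,0,0],[0,0,0,0,0]]}}

```text
time_s: 1.43
tcp_pos: [0.577, 0.2917, 0.2316]
tcp_rot: [-0.001, 1.0, 0.0, 0.0]
force: [0.2, 0.2, 0.9]
finger_gap: 0.0002
gripper_force: 0.0
```

>>> {"method": "play_rows", "body": {"series": [[0,0,40,0,0],[0,0,75,0,0],[0,0,84,0,0],[0,0,88,0,0],[0,0,92,0,0],[0,0,95,0,0],[0,0,97,0,0],[0,0,97,0,0],[0,0,97,0,0]]}}

```text
time_s: 2.18
tcp_pos: [0.578, 0.2915, 0.1379]
tcp_rot: [-0.0, 1.0, 0.001, 0.001]
force: [-7.3, -1.0, 10.1]
finger_gap: 0.0002
gripper_force: 4.9
```

>>> {"method": "play_rows", "body": {"series": [[0,0,3,0,0],[0,0,5,0,0],[0,0,5,0,0],[0,0,5,0,0],[0,0,-40,0,0],[0,0,-80,0,0],[0,0,-110,0,0],[0,0,-110,0,0]]}}

```text
time_s: 2.85
tcp_pos: [0.5795, 0.2917, 0.2545]
tcp_rot: [0.0, 1.0, 0.003, 0.006]
force: [0.3, 0.9, 1.2]
finger_gap: 0.0
gripper_force: 0.0
```

```bash
python3 - <<'E'
from h import *
c=cam("scene")
for n,z in (("on",.139),):pass
# scene crop around switches
im=cv2.resize(c["img"][150:280,310:400],None,fx=4,fy=4,interpolation=cv2.INTER_CUBIC)
cv2.imwrite("pics/sw1.png",im)
c=cam("top")
for v in range(145,176,2):
    print(v,[round(float(w(c,u,v)[2]),4) for u in (180,182,184)], c["img"][v,182])
E
```

```text
145 [0.6747, 0.6622, 0.0045] [67 71 74]
147 [0.6763, 0.669, 0.3647] [75 80 82]
149 [0.6805, 0.6739, 0.6644] [ 92  98 101]
151 [0.6822, 0.676, 0.6713] [101 108 111]
153 [0.6861, 0.6813, 0.6751] [111 119 122]
155 [0.685, 0.6821, 0.6795] [119 127 129]
157 [0.6847, 0.6832, 0.6806] [124 133 137]
159 [0.6915, 0.6876, 0.6824] [131 139 143]
161 [1.5251, 0.6868, 0.6809] [135 144 149]
163 [0.6902, 0.686, 0.6844] [142 150 155]
165 [0.6905, 0.6882, 0.686] [144 155 160]
167 [0.691, 0.6903, 0.6866] [148 157 162]
169 [0.6924, 0.6912, 0.6877] [152 162 167]
171 [0.6945, 0.6927, 0.6877] [155 165 170]
173 [0.6945, 0.6926, 0.6896] [158 167 172]
175 [0.6929, 0.6927, 0.6923] [162 171 176]
```

View pics/sw1.png

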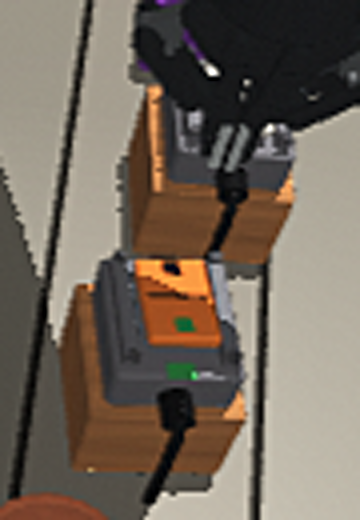

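>>> {"method": "play_rows", "body": {"series": [[156,-533,0,0,0],[156,-533,0,0,0],[156,-533,0,0,0],[156,-533,0,0,0],[156,-533,0,0,0],[156,-533,0,0,0],[156,-533,0,0,0],[156,-533,0,0,0],[156,-533,0,0,0],[156,-533,0,0,0],[156,-533,0,0,0],[156,-533,0,0,0]]}}

```text
time_s: 3.95
tcp_pos: [0.4362, -0.1906, 0.244]
tcp_rot: [0.0, 1.0, -0.0, -0.0]
force: [2.2, 0.7, -0.1]
finger_gap: 0.0
gripper_force: 0.0
```

```bash
python3 - <<'E'
from h import *
s=sense();print(s["time_s"],s["tcp_pos"],s["tcp_rot"],s["force"])
c=cam("top")
hsv=cv2.cvtColor(c["img"],cv2.COLOR_BGR2HSV)
for v in range(140,182,2):
    p=w(c,182,v); print(v,p.round(4),c["img"][v,182])
E
```

```text
3.95 [ 0.43616805 -0.19061152  0.24395604] [ 1.26070070e-04  9.99999992e-01 -1.91497839e-05 -7.37897940e-06] [ 2.16763367  0.71805834 -0.09908034]
140 [7.021e-01 3.194e-01 3.000e-04] [102 109 117]
142 [ 0.6965  0.3203 -0.0053] [104 112 118]
144 [0.6862 0.318  0.0066] [115 124 130]
146 [0.6535 0.3005 0.1043] [10  9  9]
148 [0.6469 0.3004 0.1046] [5 0 4]
150 [0.6361 0.2973 0.1211] [ 80 143  49]
152 [0.6245 0.2936 0.1414] [ 44 115 232]
154 [0.6178 0.2932 0.1429] [ 72 149 203]
156 [0.612  0.2935 0.1403] [ 77 155 186]
158 [0.6054 0.2933 0.1412] [ 58 137 233]
160 [0.5992 0.2933 0.1404] [ 61 143 239]
162 [0.5929 0.2931 0.1405] [29 44 74]
164 [0.587  0.2934 0.1381] [ 62 141 235]
166 [0.5799 0.2927 0.1417] [ 61 144 241]
168 [0.5755 0.2942 0.1327] [49 38 33]
170 [0.5683 0.2933 0.1367] [ 50  75 109]
172 [0.5649 0.2958 0.1221] [ 26  51 102]
174 [0.5586 0.2958 0.1217] [111 101 101]
176 [0.5533 0.2966 0.1162] [48 43 44]
178 [0.5517 0.301  0.0907] [41 49 64]
180 [0.5475 0.3031 0.078 ] [ 52  91 148]
```

```bash
cat >> h.py <<'E'
def slope(c,u0=176,u1=187,v0=150,v1=171):
    P=[w(c,u,v) for u in range(u0,u1) for v in range(v0,v1)]
    P=np.array([p for p in P if .128<p[2]<.152 and np.hypot(p[0]-.5985,p[1]-.2945)<.03])
    d=np.array([np.cos(.19),np.sin(.19)]);t=(P[:,:2]-[.5985,.2945])@d
    k=np.abs((P[:,:2]-[.5985,.2945])@[-d[1],d[0]])<.015
    return np.polyfit(t[k],P[k,2],1),k.sum()
E
python3 - <<'E'
from h import *
import pickle
print(slope(pickle.load(open("top0.pkl","rb"))),slope(cam("top")))
E
```

```text
(array([-0.16233102,  0.13923404]), np.int64(163)) (array([0.15104966, 0.13956308]), np.int64(164))
```

>>> {"method": "play_rows", "body": {"series": [[0,0,0,0,0],[0,0,0,0,0],[0,0,0,0,0],[0,0,0,0,0]]}}

```text
time_s: 4.38
tcp_pos: [0.4377, -0.1878, 0.2442]
tcp_rot: [-0.001, 1.0, 0.0, -0.0]
force: [-0.0, -0.2, -0.3]
finger_gap: -0.0
gripper_force: 0.0
```

The rocker's slope flipped from -0.16 to +0.15, so the pump is off. Now the cock.

>>> {"method": "play_rows", "body": {"series": [[16,-50,0,0,0],[16,-50,0,0,0],[16,-50,40,0,0],[16,-50,80,0,0],[16,-50,110,0,0],[16,-50,123,0,0],[16,-50,123,0,0],[16,-50,123,0,0]]}}

```text
time_s: 5.05
tcp_pos: [0.4213, -0.2382, 0.1213]
tcp_rot: [-0.0, 1.0, 0.0, -0.0]
force: [0.6, -0.3, 1.1]
finger_gap: -0.0003
gripper_force: 0.0
```

```bash
python3 - <<'E'
import numpy as np
A=np.array([.517,-.280])
p0=np.array([.4217,-.238])
for a in list(range(182,265,9))+[265,268]:
    t=np.radians(a);d=np.array([np.cos(t),np.sin(t)]);n=np.array([d[1],-d[0]])
    off=12.5+14.5*abs(n[1])+11*abs(n[0])
    P=A+.095*d+n*off/1000
    print(a,P.round(4),"row",(-1000*(P-p0)[0]).round(0),(1000*(P-p0)[1]).round(0))
E
```

```text
182 [ 0.4211 -0.256 ] row 1.0 -18.0
191 [ 0.4182 -0.2698] row 3.0 -32.0
200 [ 0.4175 -0.2844] row 4.0 -46.0
209 [ 0.4191 -0.2994] row 3.0 -61.0
218 [ 0.4232 -0.3143] row -2.0 -76.0
227 [ 0.43   -0.3287] row -8.0 -91.0
236 [ 0.4392 -0.3421] row -18.0 -104.0
245 [ 0.4509 -0.354 ] row -29.0 -116.0
254 [ 0.4648 -0.3639] row -43.0 -126.0
263 [ 0.4804 -0.3712] row -59.0 -133.0
265 [ 0.4841 -0.3725] row -62.0 -134.0
268 [ 0.4897 -0.3741] row -68.0 -136.0
```

>>> {"method": "play_rows", "body": {"series": [[1,-18,0,0,0],[3,-32,0,0,0],[4,-46,0,0,0],[3,-61,0,0,0],[-2,-76,0,0,0],[-8,-91,0,0,0],[-18,-104,0,0,0],[-29,-116,0,0,0],[-43,-126,0,0,0],[-59,-133,0,0,0],[-66,-135,0,0,0],[-66,-135,0,0,0]]}}

```text
time_s: 6.05
tcp_pos: [0.4869, -0.3749, 0.1216]
tcp_rot: [0.0, 1.0, -0.0, -0.001]
force: [-3.8, -2.6, -0.3]
finger_gap: -0.0001
gripper_force: 2.4
```

>>> {"method": "play_rows", "body": {"series": [[-4,0,0,0,0],[-8,0,0,0,0],[-8,0,0,0,0],[-8,0,0,0,0]]}}

```text
time_s: 6.38
tcp_pos: [0.4876, -0.3749, 0.1215]
tcp_rot: [0.002, 1.0, -0.001, -0.008]
force: [-41.0, -1.1, 9.9]
finger_gap: 0.0003
gripper_force: 20.4
```

>>> {"method": "play_rows", "body": {"series": [[15,0,0,0,0],[35,0,0,0,0],[35,0,-40,0,0],[35,0,-80,0,0],[35,0,-120,0,0],[35,0,-150,0,0],[35,0,-150,0,0],[35,0,-150,0,0]]}}

```text
time_s: 7.05
tcp_pos: [0.4609, -0.3747, 0.2745]
tcp_rot: [0.0, 1.0, -0.002, 0.002]
force: [0.4, 0.3, -1.1]
finger_gap: 0.0003
gripper_force: 0.0
```

```bash
python3 - <<'E'
from h import *
s=sense();print(s["tcp_pos"])
c=cam("top")
im=cv2.resize(c["img"][115:282,154:420],None,fx=3,fy=3,interpolation=cv2.INTER_CUBIC)
cv2.imwrite("pics/crop2.png",im)
E
```

```text
[ 0.46091265 -0.37469559  0.27450543]
```

View pics/crop2.png

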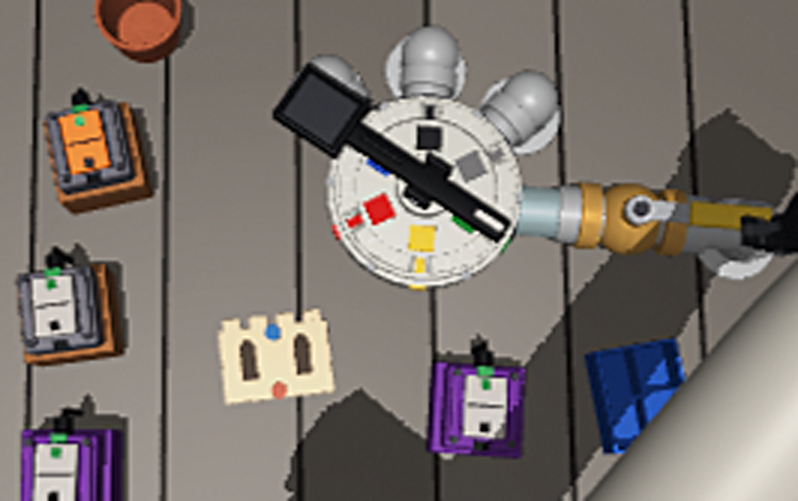

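The picture shows the yellow sleeve from (690,213) to (770,216), in line with the pipe, so the cock is open. Next I move above the dish.

>>> {"method": "play_rows", "body": {"series": [[-150,423,0,0,0],[-150,423,0,0,0],[-150,423,0,0,0],[-150,423,0,0,0],[-150,423,0,0,0],[-150,423,0,0,0],[-150,423,0,0,0],[-150,423,0,0,0],[-150,423,0,0,0],[-150,423,0,0,0],[-150,423,0,0,0],[-150,423,0,0,0]]}}

```text
time_s: 8.1
tcp_pos: [0.6112, 0.0542, 0.2687]
tcp_rot: [-0.002, 1.0, 0.0, -0.001]
force: [1.3, -0.1, -0.4]
finger_gap: -0.0002
gripper_force: 0.0
```

>>> {"method": "play_rows", "body": {"series": [[0,0,0,0,0],[0,0,0,0,0],[0,0,0,0,0],[0,0,0,0,0]]}}

```text
time_s: 8.43
tcp_pos: [0.6101, 0.0478, 0.2713]
tcp_rot: [0.001, 1.0, -0.0, -0.0]
force: [0.2, 0.1, 0.9]
finger_gap: -0.0002
gripper_force: 0.0
```

>>> {"method": "play_rows", "body": {"series": [[0,0,35,0,0],[0,0,65,0,0],[0,0,73,0,0],[0,0,79,0,0],[0,0,85,0,0],[0,0,91,0,0],[0,0,97,0,0],[0,0,97,0,0],[0,0,97,0,0]]}}

```text
time_s: 9.18
tcp_pos: [0.6109, 0.048, 0.1778]
tcp_rot: [0.001, 1.0, -0.0, 0.002]
force: [-4.3, -3.0, 10.8]
finger_gap: -0.0003
gripper_force: 4.9
```

>>> {"method": "play_rows", "body": {"series": [[0,0,2,0,0],[0,0,4,0,0],[0,0,4,0,0]]}}

```text
time_s: 9.43
tcp_pos: [0.611, 0.0478, 0.1741]
tcp_rot: [0.001, 1.0, -0.001, 0.002]
force: [-4.5, -3.7, 11.8]
finger_gap: -0.0002
gripper_force: 5.4
```

```bash
python3 - <<'E'
import numpy as np
H=np.array([.537,-.057]); p0=np.array([.6110,.048])
# finger drags the far rim: gap each side ~27-half finger; centre trails -> lead angle
for a in range(55,-80,-6):
    t=np.radians(a);P=H+.1275*np.array([np.cos(t),np.sin(t)])
    print(a,(-1000*(P-p0)[0]).round(0),(1000*(P-p0)[1]).round(0))
E
```

```text
55 1.0 -1.0
49 -10.0 -9.0
43 -19.0 -18.0
37 -28.0 -28.0
31 -35.0 -39.0
25 -42.0 -51.0
19 -47.0 -63.0
13 -50.0 -76.0
7 -53.0 -89.0
1 -53.0 -103.0
-5 -53.0 -116.0
-11 -51.0 -129.0
-17 -48.0 -142.0
-23 -43.0 -155.0
-29 -38.0 -167.0
-35 -30.0 -178.0
-41 -22.0 -189.0
-47 -13.0 -198.0
-53 -3.0 -207.0
-59 8.0 -214.0
-65 20.0 -221.0
-71 32.0 -226.0
-77 45.0 -229.0
```

>>> {"method": "play_rows", "body": {"series": [[-10,-9,1,0,0],[-19,-18,1,0,0],[-28,-28,1,0,0],[-35,-39,1,0,0],[-42,-51,1,0,0],[-47,-63,1,0,0],[-50,-76,1,0,0],[-53,-89,1,0,0],[-53,-103,1,0,0],[-53,-116,1,0,0],[-51,-129,1,0,0],[-51,-129,1,0,0]]}}

```text
time_s: 10.43
tcp_pos: [0.6632, -0.0827, 0.174]
tcp_rot: [0.001, 1.0, -0.001, 0.004]
force: [3.6, -2.7, 11.1]
finger_gap: 0.0
gripper_force: 5.7
```

>>> {"method": "play_rows", "body": {"series": [[3,-13,0,0,0],[8,-26,0,0,0],[13,-38,0,0,0],[21,-49,0,0,0],[29,-60,0,0,0],[38,-69,0,0,0],[48,-78,0,0,0],[59,-85,0,0,0],[65,-88,0,0,0],[65,-88,0,0,0]]}}

```text
time_s: 11.27
tcp_pos: [0.5969, -0.1699, 0.1742]
tcp_rot: [0.001, 1.0, -0.001, 0.003]
force: [-0.9, -3.7, 11.7]
finger_gap: -0.0003
gripper_force: 5.6
```

```bash
python3 - <<'E'
from h import *
print(sense()["tcp_pos"])
c=cam("top")
im=cv2.resize(c["img"][120:220,240:360],None,fx=6,fy=6,interpolation=cv2.INTER_CUBIC)
cv2.imwrite("pics/crop3.png",im)
E
```

```text
[ 0.59685737 -0.16988259  0.17420507]
```

View pics/crop3.png

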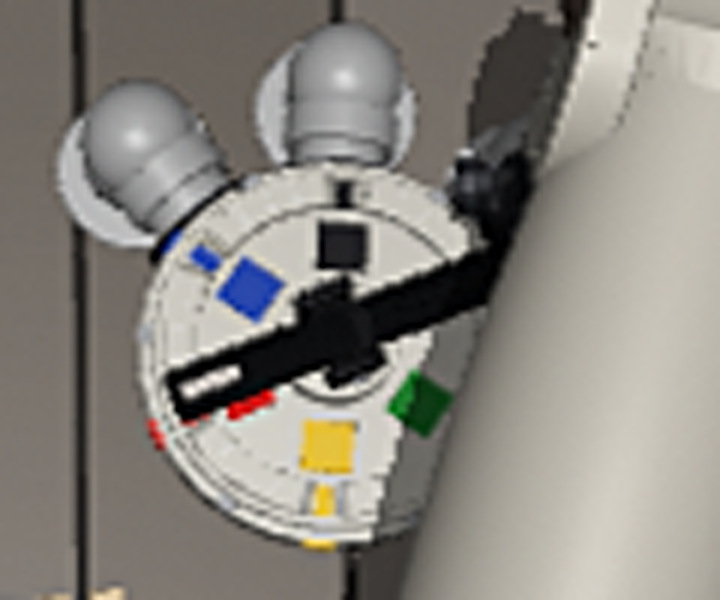

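The white line on the tail is at about (212,380), and the red marks are at (250,405) and (157,435). Computing the angles.

```bash
python3 - <<'E'
from h import *
import pickle
c=pickle.load(open("top0.pkl","rb"))
H=np.array([.537,-.057])
for n,u,v,z in [("line",212,380,.209),("line_z.2",212,380,.2),("redsq",250,404,.155),("redrim",157,435,.155),("yelsq",328,446,.155),("yelmouth",325,500,.16),("blksq",343,247,.155),("bluesq",250,288,.155),("grnsq",420,403,.155)]:
    p=w(c,(u+.5)/6-.5+240,(v+.5)/6-.5+120,z); d=p[:2]-H
    print(n,p.round(4),np.hypot(*d).round(4),np.degrees(np.arctan2(d[1],d[0])).round(1)+5.1)
E
```

```text
line [0.5121 0.0073 0.209 ] 0.069 116.19999999999999
line_z.2 [0.5137 0.0071 0.2   ] 0.0682 115.1
redsq [ 0.5091 -0.0135  0.155 ] 0.0517 127.8
redrim [0.4936 0.034  0.155 ] 0.1008 120.6
yelsq [ 0.4871 -0.0526  0.155 ] 0.0501 180.1
yelmouth [ 0.4589 -0.0502  0.16  ] 0.0784 180.1
blksq [ 0.5903 -0.0625  0.155 ] 0.0535 -0.8000000000000007
bluesq [ 0.5692 -0.0144  0.155 ] 0.0534 58.0
grnsq [ 0.5088 -0.0999  0.155 ] 0.0513 -118.30000000000001
```

>>> {"method": "play_rows", "body": {"series": [[0,0,-6,0,0],[0,0,-12,0,0],[0,0,-18,0,0],[0,0,-24,0,0],[0,0,-32,0,0],[0,0,-50,0,0],[0,0,-75,0,0],[0,0,-95,0,0],[0,0,-95,0,0]]}}

```text
time_s: 12.07
tcp_pos: [0.597, -0.1683, 0.2698]
tcp_rot: [0.0, 1.0, -0.001, 0.003]
force: [0.5, -0.2, 1.3]
finger_gap: -0.0002
gripper_force: 0.0
```

>>> {"method": "play_rows", "body": {"series": [[20,465,0,0,0],[20,465,0,0,0],[20,465,0,0,0],[20,465,0,0,0],[20,465,0,0,0],[20,465,0,0,0]]}}

```text
time_s: 12.57
tcp_pos: [0.5851, 0.0836, 0.2648]
tcp_rot: [0.0, 1.0, 0.0, 0.0]
force: [1.1, -0.3, 0.1]
finger_gap: -0.0001
gripper_force: 0.0
```

```bash
python3 - <<'E'
from h import *
print(sense()["tcp_pos"],sense()["time_s"])
c=cam("top")
im=cv2.resize(c["img"][120:220,240:370],None,fx=6,fy=6,interpolation=cv2.INTER_CUBIC)
cv2.imwrite("pics/crop4.png",im)
# lever heights
H=np.array([.538,-.058])
for a in (-68,-65,-62):
  for r in (.129,.115,.142,-.07,-.08):
    t=np.radians(a);x,y=H+r*np.array([np.cos(t),np.sin(t)])
    T=np.linalg.inv(np.array(c["cam_to_world"]));p=T@[x,y,.197,1]
    K=c["K"];u=K[0][0]*p[0]/-p[2]+K[0][2];v=K[1][1]*-p[1]/-p[2]+K[1][2]
    print(a,r,[round(float(np.median([w(c,u+i,v+j)[2] for i in(-1,0,1) for j in (-1,0,1)])),4)],(6*(u-240+.5)).round(),(6*(v-120+.5)).round())
E
```

```text
[0.58513616 0.08358482 0.264832  ] 12.5667
-68 0.129 [0.1936] 581.0 234.0
-68 0.115 [0.196] 556.0 245.0
-68 0.142 [0.1961] 605.0 225.0
-68 -0.07 [0.6962] 213.0 385.0
-68 -0.08 [0.7003] 194.0 393.0
-65 0.129 [0.1948] 576.0 222.0
-65 0.115 [0.1957] 550.0 234.0
-65 0.142 [0.1964] 599.0 211.0
-65 -0.07 [0.6958] 216.0 392.0
-65 -0.08 [0.7001] 198.0 401.0
-62 0.129 [0.1949] 569.0 211.0
-62 0.115 [0.1956] 545.0 224.0
-62 0.142 [0.1959] 592.0 198.0
-62 -0.07 [0.6944] 219.0 399.0
-62 -0.08 [0.6996] 201.0 408.0
```

View pics/crop4.png

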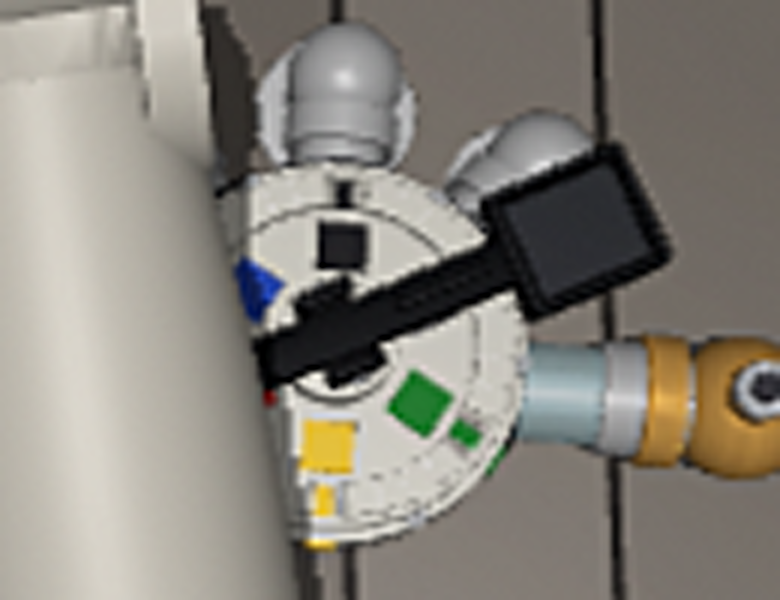

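The dish is at (577,230), level at a height of 0.195 m (on a land it would be about 0.184), so the lever is home in red. Next is pump on.

>>> {"method": "play_rows", "body": {"series": [[-35,210,0,0,0],[-35,210,0,0,0],[-35,210,0,0,0],[-35,210,0,0,0],[-35,210,0,0,0],[-35,210,0,0,0],[-35,210,0,0,0],[-35,210,0,0,0],[-35,210,0,0,0],[-35,210,0,0,0]]}}

```text
time_s: 13.45
tcp_pos: [0.6209, 0.2902, 0.2652]
tcp_rot: [0.001, 1.0, 0.0, 0.0]
force: [0.0, -0.4, 1.0]
finger_gap: -0.0001
gripper_force: 0.0
```

```bash
python3 - <<'E'
from h import *
print(sense()["tcp_pos"])
c=cam("top")
T=np.linalg.inv(np.array(c["cam_to_world"]));K=c["K"]
H=np.array([.538,-.058]);t=np.radians(-66);d=np.array([np.cos(t),np.sin(t)]);n=np.array([-d[1],d[0]])
def fit(r0,r1,hw):
    P=[]
    for u in range(240,370):
        for v in range(110,220):
            p=w(c,u,v)
            q=p[:2]-H
            if r0<q@d<r1 and abs(q@n)<hw and p[2]>.175: P.append((q@d,q@n,p[2]))
    P=np.array(P);return P[:,2].mean().round(4),P[:,2].std().round(4),len(P),np.polyfit(P[:,0],P[:,2],1)
print(fit(.105,.15,.018),fit(-.095,-.05,.01),fit(.04,.08,.01))
E
```

```text
[0.62086418 0.2902328  0.26521879]
(np.float64(0.1962), np.float64(0.003), 178, array([0.00176271, 0.1959842 ])) (np.float64(0.1971), np.float64(0.003), 100, array([0.03381436, 0.19950996])) (np.float64(0.1987), np.float64(0.0033), 89, array([0.02661402, 0.19712109]))
```

>>> {"method": "play_rows", "body": {"series": [[1,7,40,0,0],[1,7,80,0,0],[1,7,110,0,0],[1,7,119,0,0],[1,7,123,0,0],[1,7,127,0,0],[1,7,131,0,0],[1,7,135,0,0],[1,7,136,0,0],[1,7,136,0,0],[1,7,136,0,0]]}}

```text
time_s: 14.42
tcp_pos: [0.6221, 0.2988, 0.1358]
tcp_rot: [0.001, 1.0, 0.002, 0.005]
force: [-1.4, -5.5, 23.6]
finger_gap: 0.0001
gripper_force: 11.2
```

>>> {"method": "play_rows", "body": {"series": [[0,0,-40,0,0],[0,0,-80,0,0],[0,0,-120,0,0],[20,-40,-120,0,0],[50,-80,-120,0,0],[80,-120,-120,0,0],[110,-160,-120,0,0],[140,-200,-120,0,0],[140,-200,-120,0,0],[140,-200,-120,0,0],[140,-200,-120,0,0]]}}

```text
time_s: 15.33
tcp_pos: [0.4796, 0.0977, 0.2514]
tcp_rot: [0.001, 1.0, 0.001, 0.002]
force: [0.4, 0.5, -0.1]
finger_gap: 0.0001
gripper_force: 0.0
```

```bash
python3 - <<'E'
from h import *
s=sense();print(s["tcp_pos"],s["time_s"],s["force"])
c=cam("top");print(slope(c))
cv2.imwrite("pics/end.png",cv2.resize(c["img"][100:282,150:420],None,fx=2.9,fy=2.9,interpolation=cv2.INTER_CUBIC))
E
```

```text
[0.47955252 0.09768706 0.25138806] 15.3333 [ 0.36171495  0.48509    -0.13282483]
(array([-0.16997169,  0.13923543]), np.int64(159))
```

View pics/end.png

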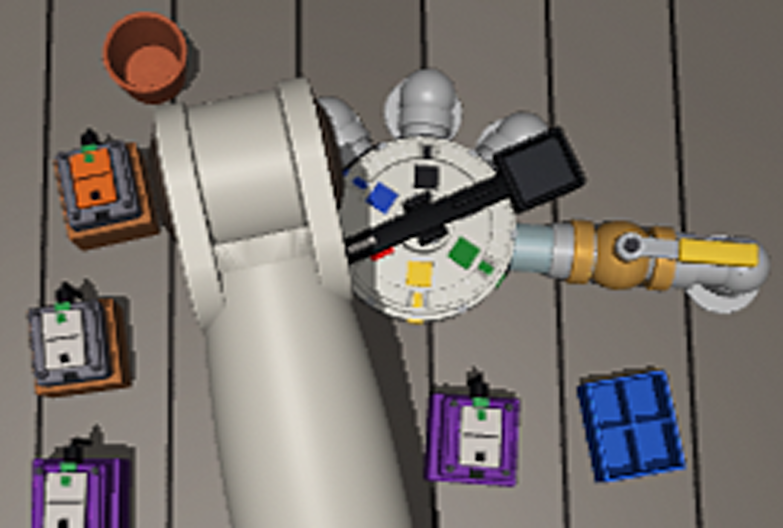

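The final view shows the rocker on at (93,178), the lever at red with its dish at (540,168), and the cock in line from (630,244) to (755,253). The arm is clear of everything.

```bash
python3 -c "
from cell import *
print(finish_job())"
```

```text
the job is handed in; nothing more can be done
None
```

The job is handed in (no verdict was returned). Camera checks showed the pump turned off and back on, the waste cock in line with its pipe and the multiport lever level in the red notch, at about 15 s of the 66 s allowed.

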